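# Flip the copper-faced test plate face down onto the analyser

### The arm

A 7-joint arm with a two-finger parallel gripper is mounted at the origin on a cart in front of the work surface, level with it; the furniture and walls round the work are solid. World frame = base frame: x ahead of the robot, y to its left, z up, the work surface at z = 0. Lengths are in m, angles in rad, forces in N, time in s.
With the tool pointing down it reaches from about 0.4 to 0.875 m from the base axis. Payload 4.4 kg.
Tool frame: the origin (TCP) lies between the finger pads; the fingertips stand 11 mm ahead of it and the grasp point (between the pads) lies 8 mm behind it; z points along the fingers, y is the line along which they close (so a half turn about z gives the same grasp; the last joint's range is limited). The gripper opens to 85 mm and grips with 20 to 120 N. Pads are 22 mm wide; open, the fingers measure 114 mm over their backs; the gripper's body (76 mm by 85 mm) begins 54 mm behind the grasp point. The pads swing forward as they close: fully open they stand 13 mm farther back than shut.
Start: joints at [-1.349, 0.628, 0.038, 1.517, -0.027, 0.996, -0.02], TCP at [0.184, 0.623, 0.242] pointing down, gripper open.
Joint ranges: [-3.06, 3.06], [-0.37, 2.12], [-1.25, 1.32], [0.18, 2.47], [-1.1, 4.24], [0.23, 1.98], [-2.94, 2.94]. Speed limits (rad/s): [2.57, 2.57, 3.14, 3.14, 3.14, 3.14, 3.14].

### API

Orientations are given as a unit quaternion [w, x, y, z].
In Python, from plant import arm, read_camera, sign_off gives the robot as it stands. The module is installed in compiled form; this text tells all that it offers.
- The arm moves only by the shell command python3 -m crank 'ROWS' [OPENING] [FORCE]. ROWS is a JSON object of lists of equal length, an entry for each row: "dp": the shift along the world's x, y, z in units of 30 mm (1.0 is 30 mm), a list of three; "spin": the turn about the world's z in units of 8 degrees (1.0 is 8 degrees). In form: {"dp": [[dx, dy, dz], ...], "spin": [spin, ...]}. A call has exactly 10 rows; each row shifts and turns the commanded pose from where the row before left it; what a row does not reach is not made up. A row lasts 1/10 s, in which the tool goes at most 50 mm and 8.59 degrees, less where a joint would pass 70% of its speed; a pose out of reach is approached as far as the arm can. A call is refused whole if a number of a shift passes 1 or a number of a turn 1, either way. A call with a gripper value outside its range is refused whole. OPENING is the opening, from 0 (shut) to 1 (fully open), set as the call begins (- or left out, the last holds). The fingers move at their own pace and stop on an object; FORCE is the grip in N (left out, the last holds). Time passes only in rows, so rows that do not move let the fingers close, or fill a call up. It gives the time, the measured TCP pose, the force, the opening and the grip force at its end, in the units of the state.
- arm.get_obs(): the state, without advancing time (a new reading comes with each control period).
- read_camera(name): name is "side" or "top" or "wrist"; returns a dict with "image" (400x640x3 uint8, red, green, blue), "camera_matrix" (3x3 intrinsics, pixels), "rvec" (rotation vector, rad) and "tvec" (3), from world to camera coordinates, as OpenCV has them. Camera axes: x right, y down, z forward; pixel columns grow to the right and rows downward; lengths in m; the calibration is good to about 2 mm. A picture is of the moment at which its call begins. There is no depth.
- sign_off(): hands the job in; it is judged then, once.
The state is a dict: "time_s": time; "qpos": joint angles; "qvel": joint speeds; "joint_efforts": joint torques, N m; "tcp_pos": TCP position; "eef_rot": TCP orientation; "force": force on the tool from outside, world axes, zero at the start; "ft_torque": the same for the moment, N m; "gripper_width": finger opening in m; "gripper_force": force on a finger pad.
Only numpy, scipy, OpenCV 4.12 (cv2) and the standard library are available. Lean on these libraries where they do the work, as an engineer would, in place of code of your own. Each camera call takes 0.05 s, during which the arm holds its last target. There are 200 camera calls.

### The job

Take the copper-faced test plate out of the white rack, turn it over and lay it flat, copper face down, centred on the round head of the small analyser so that it covers the window. Let go of it there, and leave the blue-faced plate standing in the rack.

Things in the scene. Friction and masses are not known exactly. Their poses are not given: they have to be found in the camera images.
- copper_coupon: copper-faced test plate, aluminium, 10 mm thick (its x), 54 wide (y), 64 tall (z as it stands), 0.09 kg, loose. Its -x face is copper, its back bare. Origin: middle of the lower edge. Starts upright in a rack slot, copper towards the robot; its width juts 8 mm past the slot block on both sides, so it can be gripped across the 54 mm. Face down, its own x axis points up.
- copper_coupon_mid (a point): the centre of the copper-faced plate (32 mm above its origin along its z; 5 mm under either face); axes as the plate
- blue_coupon: the other test plate, same size and shape, but with a blue face; stands in the other slot of the rack and stays there. Origin: middle of its lower edge.
- rack: white plastic rack, fixed: base 60 x 240 x 8 mm, two slot blocks at its y = +75 and -75 mm, each 36 (x) by 38 mm (y), top 55 mm high. Slots run along y, 13 mm wide, 15 deep, floor at 40 mm, open at the ends. Origin: centre of the underside, on the worktop. Which plate stands in which slot varies.
- analyser: small grey bench analyser, fixed: base 170 x 110 x 12 mm (x = -55 to +115 mm) with a dark round head, 40 mm in diameter (52 mm collar below 20 mm height), its flat top 60 mm above the worktop; behind the head, from x = +65 mm, a white housing 26 mm high. Origin: under the axis of the head, on the worktop.
- window (a point): centre of the flat top of the analyser's head (60 mm above the worktop), where a green glass window 20 mm in diameter lies flush; axes as the analyser
Not all that is in view belongs to the job. What is shaped like the copper_coupon but red or yellow is not meant. Leave any pink or red look-alike of the blue_coupon alone.

How it is judged:
By the outcome, as a careful person would: the job done as asked, in the order asked, and still so for the second after the job is handed in, with the robot touching nothing.
It also fails if it takes over 35 s, if anything falls off the work surface, if the arm or the gripper's body presses on something with over 40 N, if the wrist force passes 120 N, or if a joint passes its speed limit or range.

## Working session

There is one attempt and no reset: what is moved stays moved. The work goes in short steps, Python scripts to look and compute and a shell command to move; the robot and the scene stay as the last step left them, time stands still between calls to the robot, and variables do not carry over. Pictures are saved under pics/ and viewed, at most 10 in all, crops included, and the job is handed in when it is done.

```bash
mkdir -p pics; cat > h.py <<'E'
import numpy as np, cv2
from plant import arm, read_camera, sign_off
def snap(n,f):
    c=read_camera(n); cv2.imwrite(f'pics/{f}.png',c['image'][:,:,::-1]); np.savez(f'pics/{f}.npz',K=c['camera_matrix'],r=c['rvec'],t=c['tvec']); return c
def ray(f,u,v):
    c=np.load(f'pics/{f}.npz'); R=cv2.Rodrigues(c['r'])[0]
    return -R.T@c['t'].ravel(), R.T@np.linalg.solve(c['K'],[u,v,1])
def atz(f,u,v,z):
    o,d=ray(f,u,v); return (o+d*(z-o[2])/d[2]).round(4)
def crop(f,g,x,y,w,h,s):
    i=cv2.imread(f'pics/{f}.png')[y:y+h,x:x+w]; cv2.imwrite(f'pics/{g}.png',cv2.resize(i,None,fx=s,fy=s,interpolation=cv2.INTER_CUBIC))
E
python3 - <<'E'
from h import *
snap('top','t0'); snap('side','s0')
print(arm.get_obs())
E
```

```text
{'time_s': 0.1, 'qpos': array([-1.3488213 ,  0.62922581,  0.03844172,  1.51827327, -0.02698604,
        0.99630688, -0.01998214]), 'qvel': array([-0.00015215, -0.00090152, -0.00080031, -0.0016681 ,  0.00146052,
        0.00081755, -0.00063218]), 'joint_efforts': array([ 4.94644657e-03, -5.64523637e+01,  1.23091824e+00, -1.93972921e+01,
        1.11916795e-02,  5.36496242e-03, -1.47942991e-07]), 'tcp_pos': array([0.18430085, 0.62275687, 0.24149733]), 'eef_rot': array([-1.08833695e-04,  1.43377721e-01,  9.89667677e-01, -8.40708392e-04]), 'force': array([-0.75051642,  0.22227171,  0.16455262]), 'ft_torque': array([ 0.05948414, -0.03267482,  0.02925118]), 'gripper_force': 0.0, 'gripper_width': 0.08531262708704972}
```

View pics/t0.png

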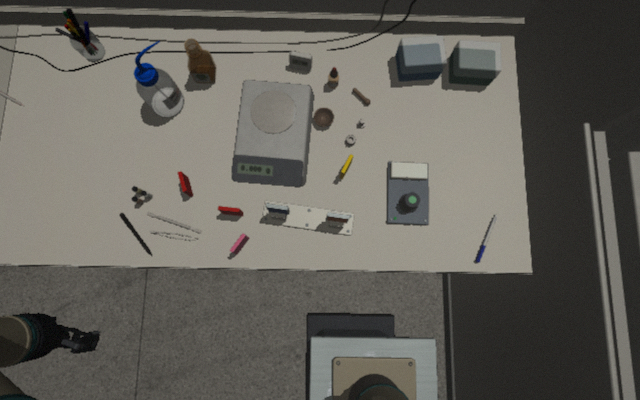

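View pics/s0.png

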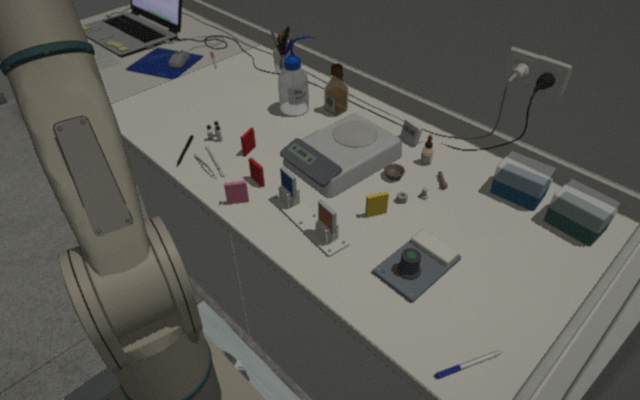

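Top view: rack at (308,218), with plates standing at about (277,208) and (338,217). The analyser head is at (410,201). Side view: the copper plate is at (327,215).

Look-alikes in the side view: blue plate (288,182), red (248,140) and (257,172), pink (236,191), yellow (376,204). The copper one is (327,215) by its face colour, and it stands in the rack. I'll check it with close crops.

```bash
python3 - <<'E'
from h import *
crop('t0','t0c',250,150,190,95,4)
crop('s0','s0c',270,160,190,145,4)
a=cv2.imread('pics/t0c.png'); b=cv2.imread('pics/s0c.png')
for p in [(262,203),(353,234),(264,222)]: print(p,atz('t0',*p,0.008))
print('head',atz('t0',410,201,.06))
E
```

```text
(262, 203) [0.4884 0.2948 0.008 ]
(353, 234) [0.4101 0.0526 0.008 ]
(264, 222) [0.4375 0.2874 0.008 ]
head [ 0.4908 -0.0877  0.06  ]
```

View pics/t0c.png

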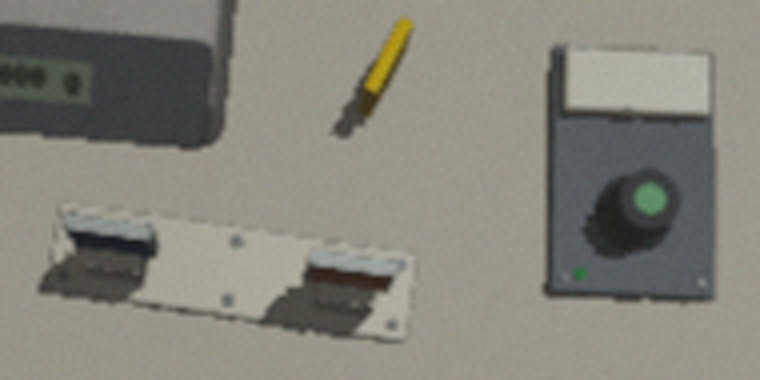

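View pics/s0c.png

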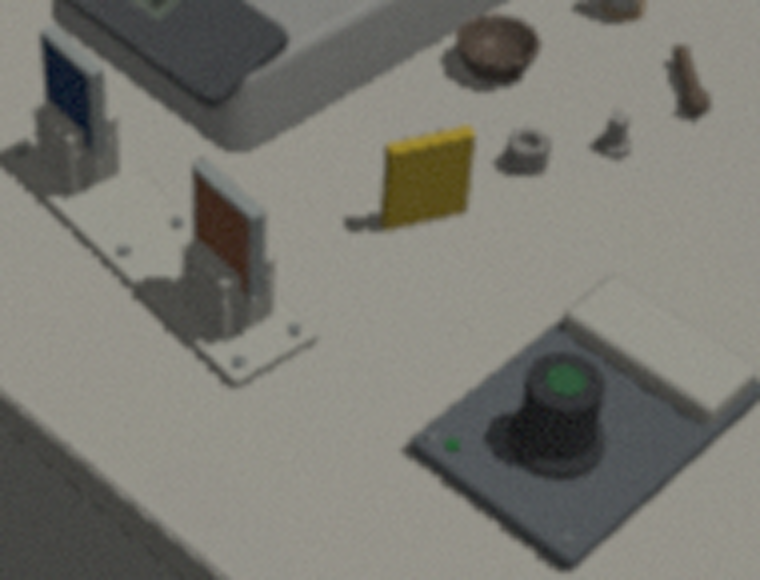

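The crops confirm it: the copper plate is in the rack's right-hand slot, with its top edge around top-view pixel (338,216). The window is at (412.8,199.5).

```bash
python3 - <<'E'
from h import *
T=lambda x,y,z: atz('t0',250+x/4,150+y/4,z)
S=lambda x,y,z: atz('s0',270+x/4,160+y/4,z)
TL,TR,BR=T(60,205,.008),T(414,253,.008),T(408,342,.008)
print('rack',TL,TR,BR,'len',np.linalg.norm(TR-TL),'w',np.linalg.norm(TR-BR),'ctr',(TL+BR)/2)
d=TL-TR; th=np.arctan2(-d[0],d[1]); print('yaw from edge deg',np.degrees(th))
c=(TL+BR)/2; print('slot pred',c[:2]-.075*np.array([-np.sin(th),np.cos(th)]))
L,R=T(309,256,.104),T(398,270,.104); print('plate top L,R',L,R,'len',np.linalg.norm(L-R),(L+R)/2)
a,b=S(199,160,.104),S(262,200,.104); print('side plate top',a,b,np.linalg.norm(a-b),(a+b)/2)
print('window top',T(651,198,.06),'side',S(567,380,.06))
q=arm.get_obs()['eef_rot']; from scipy.spatial.transform import Rotation as Ro
print(Ro.from_quat(q,scalar_first=True).as_matrix().round(3))
E
```

```text
rack [0.4933 0.287  0.008 ] [0.4654 0.0514 0.008 ] [0.4061 0.0552 0.008 ] len 0.23724622230922876 w 0.0594216290587863 ctr [0.4497 0.1711 0.008 ]
yaw from edge deg -6.7535740355310026
slot pred [0.44088005 0.09662042]
plate top L,R [0.4456 0.1239 0.104 ] [0.438 0.07  0.104] len 0.054433170034456003 [0.4418  0.09695 0.104  ]
side plate top [0.4465 0.1227 0.104 ] [0.448  0.0765 0.104 ] 0.04622434423547835 [0.44725 0.0996  0.104  ]
window top [ 0.4948 -0.0949  0.06  ] side [ 0.496  -0.0952  0.06  ]
[[-0.959  0.284 -0.   ]
 [ 0.284  0.959 -0.002]
 [-0.    -0.002 -1.   ]]
```

```bash
for i in 1 2; do :; done
python3 -m crank '{"dp":[[0.43,-0.88,0],[0.43,-0.88,0],[0.43,-0.88,0],[0.43,-0.88,0],[0.43,-0.88,0],[0.43,-0.88,0],[0.43,-0.88,0],[0.43,-0.88,0],[0.43,-0.88,0],[0.43,-0.88,0]],"spin":[0.12,0.12,0.12,0.12,0.12,0.12,0.12,0.12,0.12,0.12]}' 1
python3 -m crank '{"dp":[[0.43,-0.88,0],[0.43,-0.88,0],[0.43,-0.88,0],[0.43,-0.88,0],[0.43,-0.88,0],[0.43,-0.88,0],[0.43,-0.88,0],[0.43,-0.88,0],[0.43,-0.83,0],[0,0,0]],"spin":[0,0,0,0,0,0,0,0,0,0]}'
python3 -c "
from h import *
snap('wrist','w1')"
```

```text
time_s: 1.1
tcp_pos: [0.3137, 0.358, 0.2421]
eef_rot: [-0.0, 0.06, 0.998, -0.0]
force: [0.6, -0.8, -0.7]
gripper_width: 0.0855
gripper_force: 0.0
time_s: 2.1
tcp_pos: [0.431, 0.1194, 0.2422]
eef_rot: [0.0, 0.063, 0.998, -0.001]
force: [0.2, 0.3, -0.6]
gripper_width: 0.0855
gripper_force: 0.0
```

View pics/w1.png

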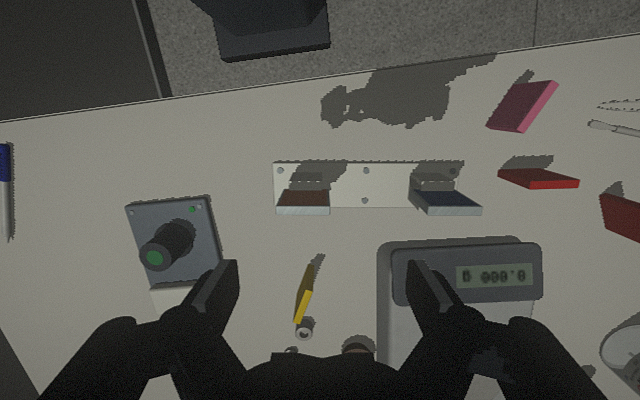

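The wrist view shows the copper plate's top strip from (276,210) to (329,210), and the window at (154,258). The rack edges run along the image rows, so the yaw agrees.

```bash
python3 - <<'E'
from h import *
a,b=atz('w1',276,210.5,.104),atz('w1',329.5,210.5,.104)
print(a,b,np.linalg.norm(a-b),(a+b)/2,np.degrees(np.arctan2((b-a)[0],(b-a)[1])))
print('win',atz('w1',154.5,258,.06))
E
```

```text
[0.4414 0.073  0.104 ] [0.4479 0.1253 0.104 ] 0.05270237186313345 [0.44465 0.09915 0.104  ] 7.084562757473926
win [ 0.4981 -0.0933  0.06  ]
```

```bash

python3 -m crank '{"dp":[[0.2,-0.36,0],[0.2,-0.35,0],[0,0,-0.8],[0,0,-0.8],[0,0,-0.8],[0,0,-0.8],[0,0,-0.8],[0,0,-0.8],[0,0,-0.7],[0,0,-0.37]],"spin":[0,0,0,0,0,0,0,0,0,0]}' 1
python3 -m crank '{"dp":[[0,0,0],[0,0,0],[0,0,0],[0,0,0],[0,0,0],[0,0,0],[0,0,0],[0,0,0],[0,0,0],[0,0,0]],"spin":[0,0,0,0,0,0,0,0,0,0]}' 0 30
python3 -c "
from h import *
snap('side','s2');crop('s2','s2c',270,130,160,120,5)"
```

```text
time_s: 3.15
tcp_pos: [0.4412, 0.1016, 0.0647]
eef_rot: [-0.001, 0.06, 0.998, -0.0]
force: [0.2, 0.4, -0.0]
gripper_width: 0.0853
gripper_force: 0.0
time_s: 4.15
tcp_pos: [0.4421, 0.1021, 0.0669]
eef_rot: [0.001, 0.06, 0.998, 0.0]
force: [-0.0, 0.2, 6.9]
gripper_width: 0.0537
gripper_force: 32.1
```

View pics/s2c.png

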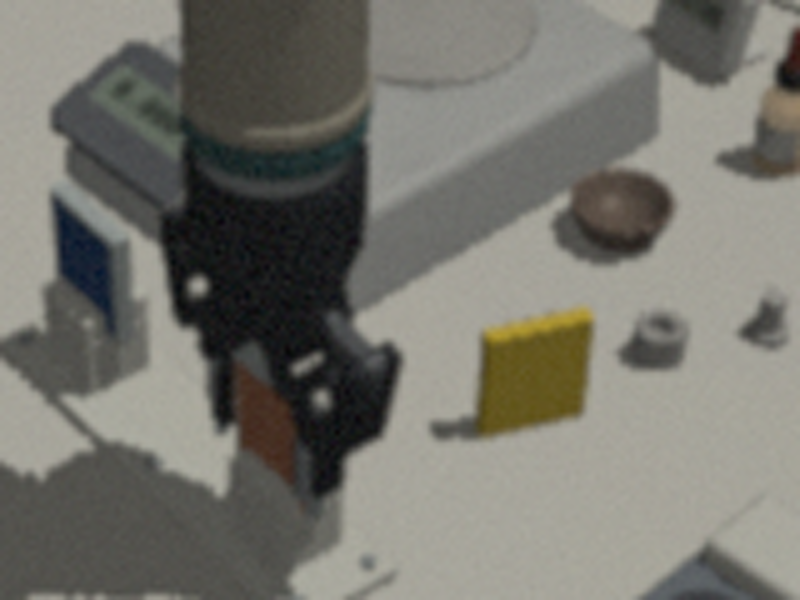

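The plate is held at 53.7 mm opening, with the copper face visible at about (265,425) in the crop. Next I lift and carry it to the far side of the head.

```bash

python3 -m crank '{"dp":[[0,0,0.3],[0,0,0.4],[0,0,0.5],[0,0,0.5],[0,0,0.5],[0,0,0.5],[0.2,-0.5,0],[0.2,-0.5,0],[0.3,-0.6,0],[0.3,-0.6,0]],"spin":[0,0,0,0,0,0,0,0,0,0]}'
python3 -m crank '{"dp":[[0.3,-0.7,0],[0.3,-0.7,0],[0.3,-0.7,0],[0.3,-0.7,0],[0.3,-0.7,0],[0.2,-0.5,0],[0.17,-0.4,0],[0,0,0],[0,0,0],[0,0,0]],"spin":[0,0,0,0,0,0,0,0,0,0]}'
python3 -c "
from h import *
snap('side','s3');crop('s3','s3c',330,140,160,160,3.7)"
```

```text
time_s: 5.2
tcp_pos: [0.4716, 0.0354, 0.1478]
eef_rot: [0.0, 0.06, 0.998, 0.0]
force: [-0.2, -0.4, -0.6]
gripper_width: 0.0533
gripper_force: 31.8
time_s: 6.2
tcp_pos: [0.5272, -0.0947, 0.1471]
eef_rot: [-0.0, 0.059, 0.998, 0.0]
force: [-0.1, -0.5, -0.1]
gripper_width: 0.0534
gripper_force: 31.8
```

View pics/s3c.png

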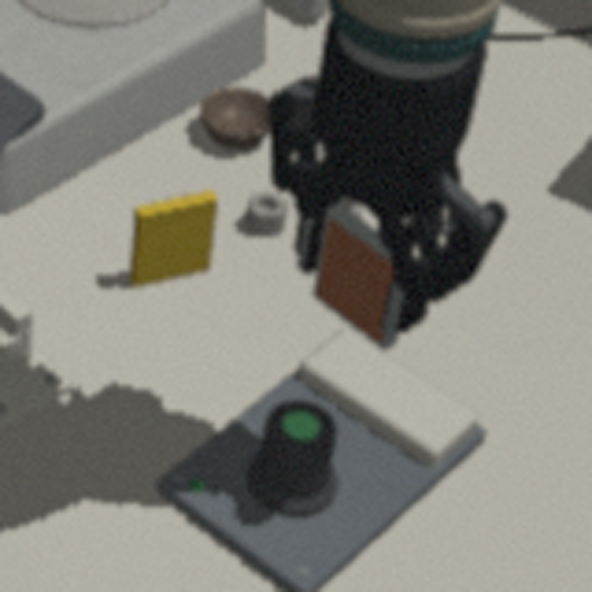

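```bash

python3 -m crank '{"dp":[[0,-0.13,-0.4],[0,0,-0.4],[0,0,-0.4],[0,0,-0.4],[0,0,-0.4],[0,0,-0.3],[0,0,-0.2],[0,0,0],[0,0,0],[0,0,0]],"spin":[0,0,0,0,0,0,0,0,0,0]}' 0 20
python3 -m crank '{"dp":[[-0.1,0.013,0],[-0.1,0.013,0],[-0.1,0.013,0],[-0.1,0.013,0],[-0.1,0.013,0],[-0.1,0.013,0],[-0.1,0.013,0],[-0.1,0.013,0],[0,0,0],[0,0,0]],"spin":[0,0,0,0,0,0,0,0,0,0]}'
python3 -c "
from h import *
snap('side','s4');crop('s4','s4c',350,180,130,130,4.5)"
```

```text
time_s: 7.25
tcp_pos: [0.5281, -0.1001, 0.0727]
eef_rot: [0.001, 0.06, 0.998, -0.0]
force: [0.0, 0.2, -1.1]
gripper_width: 0.0536
gripper_force: 31.8
time_s: 8.25
tcp_pos: [0.5098, -0.0977, 0.0736]
eef_rot: [0.006, 0.06, 0.998, -0.0]
force: [8.8, -0.4, -2.7]
gripper_width: 0.0536
gripper_force: 31.6
```

View pics/s4c.png

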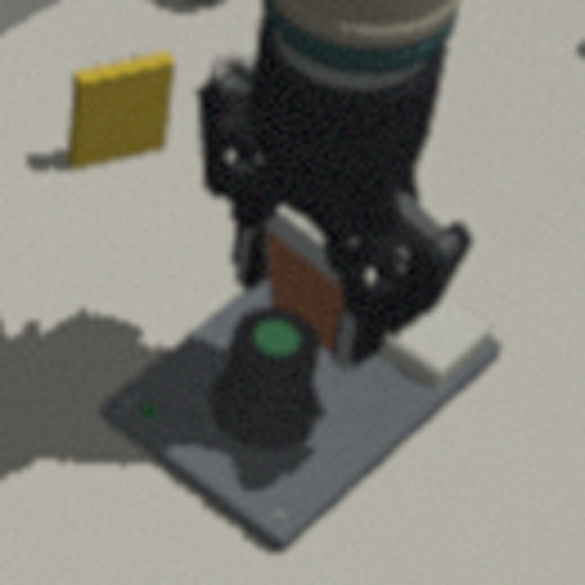

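The plate leans against the head at a reaction of about 9 N and has begun to tilt, copper face towards the window at (277,337) in the crop. I carry on.

```bash

python3 -m crank '{"dp":[[-0.1,0.013,0],[-0.1,0.013,0],[-0.1,0.013,0],[-0.1,0.013,0],[-0.1,0.013,0],[-0.1,0.013,0],[-0.1,0.013,0],[0,0,0],[0,0,0],[0,0,0]],"spin":[0,0,0,0,0,0,0,0,0,0]}'
python3 -c "
from h import *
snap('side','s5');crop('s5','s5c',350,180,130,130,4.5)"
```

```text
time_s: 9.3
tcp_pos: [0.4837, -0.0942, 0.0726]
eef_rot: [0.001, 0.06, 0.998, -0.0]
force: [4.4, -0.1, 2.0]
gripper_width: 0.0541
gripper_force: 26.7
```

View pics/s5c.png

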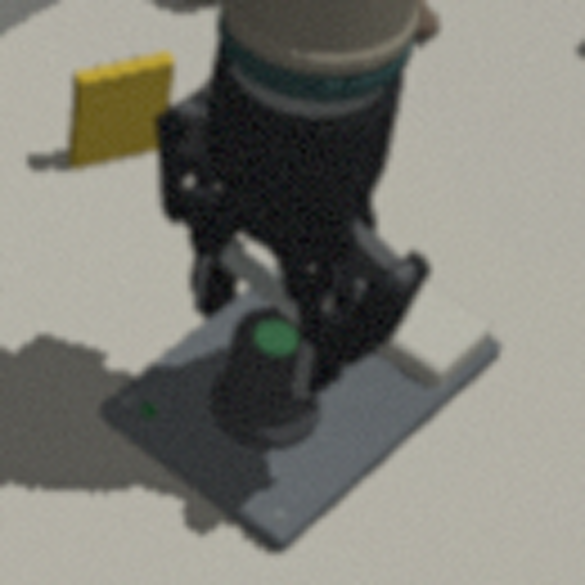

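```bash
python3 - <<'E'
from h import *
c=np.load('pics/s5.npz'); P=lambda p:((cv2.projectPoints(np.array(p,float).reshape(-1,3),c['r'],c['t'],c['K'],None)[0].reshape(-1,2)-[350,180])*4.5).round(0).astype(int).tolist()
print('cam',ray('s5',0,0)[0])
th=np.radians(-7); X=np.array([np.cos(th),np.sin(th),0]); Y=np.array([-np.sin(th),np.cos(th),0]); Z=np.array([0,0,1.])
print('window',P([.4955,-.0945,.06]))
ax=np.array([.4837,-.0942,.0726+.010])
for a in (0,30,45,60,75,90):
    a_=np.radians(a); z=np.cos(a_)*Z-np.sin(a_)*X; x=np.cos(a_)*X+np.sin(a_)*Z
    # copper face corners: bottomL(+y),bottomR(-y),topR,topL ; back face same
    f=[ax-5*k*1e-3*x+.027*s*Y+h*z for k in(1,-1) for s,h in((1,-.036),(-1,-.036),(-1,.028),(1,.028))]
    print(a,P(f))
im=cv2.imread('pics/s5.png')[180:310,350:480].astype(int)
m=(im[:,:,2]-im[:,:,0]>35); print('copper px',m.sum(), (np.argwhere(m).mean(0)*4.5)[::-1] if m.any() else '')
E
```

```text
cam [-0.09229282 -0.43117645  0.8067436 ]
window [[276, 337]]
0 [[206, 340], [291, 412], [310, 316], [221, 244], [222, 330], [307, 401], [326, 306], [237, 234]]
30 [[236, 318], [321, 389], [286, 341], [198, 267], [250, 302], [336, 373], [302, 323], [213, 251]]
45 [[249, 303], [335, 373], [276, 355], [188, 281], [262, 286], [348, 356], [290, 336], [201, 263]]
60 [[261, 287], [348, 357], [269, 368], [181, 295], [271, 269], [358, 339], [280, 350], [191, 276]]
75 [[271, 270], [358, 340], [264, 381], [177, 307], [277, 253], [365, 323], [271, 364], [183, 290]]
90 [[277, 254], [364, 324], [263, 392], [176, 318], [280, 239], [368, 308], [266, 377], [178, 303]]
copper px 460 [118.0076087 105.75     ]
```

```bash
python3 - <<'E'
from h import *
snap('wrist','w6');crop('w6','w6c',160,130,320,240,2.5)
E
```

```text
(no output)
```

View pics/w6c.png

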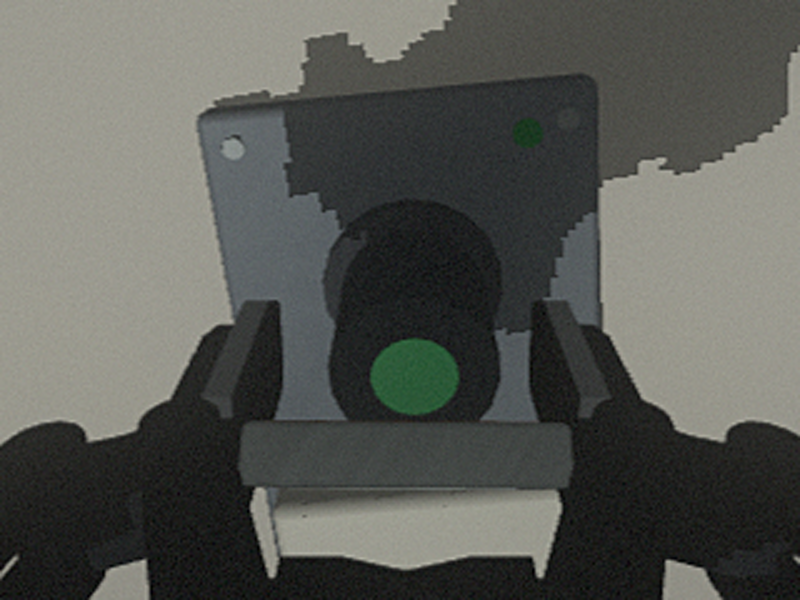

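The wrist view shows the plate edge-on as a strip from (240,455) to (572,455) between the fingers. It lies beyond the window, which is uncovered at (415,377). I'll compute where its top edge is.

```bash
python3 - <<'E'
from h import *
c=np.load('pics/w6.npz'); f=c['K'][0,0]; print('f',f)
g=lambda x,y:(160+x/2.5,130+y/2.5)
o,_=ray('w6',0,0); print('cam',o.round(3))
for y,(a,b) in {424:(243,573),486:(241,570)}.items():
    d=f*.054/((b-a)/2.5); _,r=ray('w6',*g((a+b)/2,y)); print(y,'depth',d.round(4),'pt',(o+r*d).round(4),'dir',(r/np.linalg.norm(r)).round(3))
print('head check', atz('w6',*g(415,377),.06))
# pixel of pads axis
P=lambda p:((cv2.projectPoints(np.array(p,float).reshape(-1,3),c['r'],c['t'],c['K'],None)[0].reshape(-1,2)-[160,130])*2.5).round(0).tolist()
print('axis',P([.4837,-.0942,.0826]),P([.4837,-.0942,.07]),'housing front top',P([.56,-.0945,.026]))
print(arm.get_obs()['tcp_pos'])
E
```

```text
f 291.0867659852133
cam [ 0.403 -0.084  0.204]
424 depth 0.1191 pt [ 0.4776 -0.0923  0.1034] dir [ 0.595 -0.067 -0.801]
486 depth 0.1194 pt [ 0.4874 -0.0938  0.1064] dir [ 0.652 -0.077 -0.754]
head check [ 0.4973 -0.0928  0.06  ]
axis [[401.0, 384.0]] [[402.0, 349.0]] housing front top [[432.0, 492.0]]
[ 0.48339365 -0.09421637  0.07240167]
```

```bash
cat >> h.py <<'E'
def green(n,f):
    c=snap(n,f)['image'].astype(int); m=(c[:,:,1]-c[:,:,0]>25)&(c[:,:,1]-c[:,:,2]>15); return int(m.sum())
E
python3 -c "
from h import *
print('s5-like',green('side','s7'),green('wrist','w7'))"
python3 -m crank '{"dp":[[0,0,-0.05],[0,0,-0.05],[0,0,-0.05],[0,0,-0.05],[0,0,-0.05],[0,0,-0.05],[0,0,-0.05],[0,0,-0.05],[0,0,0],[0,0,0]],"spin":[0,0,0,0,0,0,0,0,0,0]}'
python3 -c "
from h import *
print(green('side','s8'),green('wrist','w8'))
g=cv2.imread('pics/w8.png',0); print(g[250:390:5,322].tolist()); print(cv2.imread('pics/w6.png',0)[250:390:5,322].tolist())"
```

```text
s5-like 72 922
time_s: 10.5
tcp_pos: [0.4827, -0.0942, 0.0601]
eef_rot: [-0.0, 0.06, 0.998, -0.0]
force: [1.7, -0.9, 2.3]
gripper_width: 0.0535
gripper_force: 26.2
37 516
[30, 22, 33, 29, 36, 34, 79, 64, 67, 63, 62, 68, 62, 63, 65, 122, 119, 117, 119, 115, 154, 156, 27, 24, 21, 29, 25, 15]
[28, 30, 30, 31, 75, 68, 76, 68, 72, 50, 62, 63, 70, 71, 72, 93, 115, 158, 157, 154, 151, 159, 25, 29, 21, 23, 20, 5]
```

The contact forces stay small and the plate is rotating as planned: the window is partly covered and its back is now in view. I keep lowering.

```bash

python3 -m crank '{"dp":[[0,0,-0.05],[0,0,-0.05],[0,0,-0.05],[0,0,-0.05],[0,0,-0.05],[0,0,-0.05],[0,0,0],[0,0,0],[0,0,0],[0,0,0]],"spin":[0,0,0,0,0,0,0,0,0,0]}'
python3 - <<'E'
from h import *
print(green('side','s9'),green('wrist','w9'))
g=cv2.imread('pics/w9.png',0)
print(g[230:390:4,322].tolist())
for r in (300,320,340): print(r,g[r,230:420:5].tolist())
E
```

```text
time_s: 11.6
tcp_pos: [0.482, -0.0941, 0.0512]
eef_rot: [-0.001, 0.06, 0.998, 0.0]
force: [0.5, 0.1, 5.7]
gripper_width: 0.0536
gripper_force: 26.2
13 107
[33, 33, 28, 21, 19, 21, 20, 31, 22, 22, 27, 30, 32, 27, 23, 64, 56, 61, 65, 56, 70, 65, 62, 65, 131, 124, 124, 127, 126, 126, 127, 130, 34, 22, 30, 22, 21, 16, 23, 16]
300 [36, 32, 31, 34, 26, 43, 64, 66, 64, 60, 71, 65, 65, 65, 59, 58, 64, 62, 63, 60, 59, 63, 63, 57, 61, 66, 63, 62, 62, 62, 66, 60, 29, 30, 28, 31, 38, 36]
320 [30, 19, 24, 23, 20, 25, 61, 65, 62, 67, 62, 63, 67, 60, 63, 68, 61, 69, 64, 70, 66, 63, 60, 63, 61, 66, 64, 65, 64, 57, 66, 61, 16, 26, 32, 35, 20, 23]
340 [22, 24, 19, 22, 27, 15, 20, 132, 128, 133, 131, 127, 129, 128, 129, 127, 125, 127, 127, 128, 124, 126, 123, 128, 126, 130, 127, 126, 127, 124, 88, 24, 22, 25, 17, 22, 20, 23]
```

```bash
cat >> h.py <<'E'
def fit(f,rows,u=322):
    # top-edge copper corner row, back corner row: best pose (x,z of copper top corner, tilt) on a plate resting on head rim
    from scipy.optimize import least_squares
    c=np.load(f'pics/{f}.npz'); th=np.radians(-7); X=np.array([np.cos(th),np.sin(th),0]); H=np.array([.4955,-.0945,.06])
    def pts(p):
        s,a=p; zp=np.cos(a)*np.array([0,0,1])-np.sin(a)*X; xp=np.cos(a)*X+np.sin(a)*np.array([0,0,1])
        C=H+.020*X+s*zp      # copper face touches far rim; copper top corner s from the rim
        return C,C+.01*xp,zp
    def res(p):
        C,B,_=pts(p); return cv2.projectPoints(np.array([C,B]),c['r'],c['t'],c['K'],None)[0].reshape(-1,2)[:,1]-rows
    r=least_squares(res,[.05,1.2]); C,B,zp=pts(r.x); mid=(C+B)/2-.032*zp
    print('s,tilt',r.x[0].round(4),np.degrees(r.x[1]).round(1),'res',r.fun.round(1),'mid-H',((mid-H)*1000).round(1),'C',C.round(4))
E
python3 - <<'E'
from h import *
fit('w9',[289,325.]); fit('w8',[278.,323]); fit('w6',[130+424/2.5,130+486/2.5])
E
```

```text
s,tilt 0.0801 52.2 res [0. 0.] mid-H [-14.9   1.8  33.5] C [ 0.4525 -0.0892  0.1092]
s,tilt 0.1034 46.4 res [-0. -0.] mid-H [-28.    3.4  52.8] C [ 0.441  -0.0878  0.1313]
s,tilt 0.0494 42.0 res [-0. -0.] mid-H [12.  -1.5 16.3] C [ 0.4826 -0.0929  0.0967]
```

```bash

python3 -m crank '{"dp":[[0,0,-0.05],[0,0,-0.05],[0,0,-0.05],[0,0,-0.05],[0,0,0],[0,0,0],[0,0,0],[0,0,0],[0,0,0],[0,0,0]],"spin":[0,0,0,0,0,0,0,0,0,0]}'
cat >> h.py <<'E'
def edges(f,rows,lo=45):
    g=cv2.GaussianBlur(cv2.imread(f'pics/{f}.png',0),(3,3),0).astype(int); o=[]
    for r in rows:
        m=g[r]>lo; l=322; 
        while m[l]: l-=1
        q=322
        while m[q]: q+=1
        o.append((r,l+.5,q-.5))
    return o
E
python3 - <<'E'
from h import *
print(green('side','s10'),green('wrist','w10'))
for f in('w9','w10'):
    g=cv2.GaussianBlur(cv2.imread(f'pics/{f}.png',0),(3,3),0).astype(int); col=g[:,316:328].mean(1)
    print(f,[(r,int(col[r]),int(col[r+2])) for r in range(240,380) if abs(col[r+2]-col[r])>15])
    print(edges(f,[295,305,315,320,330,340,350]))
E
```

```text
time_s: 12.7
tcp_pos: [0.4824, -0.0941, 0.0451]
eef_rot: [-0.0, 0.06, 0.998, 0.0]
force: [-1.6, 0.4, 3.3]
gripper_width: 0.0536
gripper_force: 25.7
10 128
w9 [(287, 28, 49), (288, 33, 60), (323, 61, 80), (324, 63, 107), (325, 80, 124), (326, 107, 127), (355, 126, 77), (356, 116, 36), (357, 77, 22)]
[(295, 256.5, 387.5), (305, 254.5, 389.5), (315, 255.5, 388.5), (320, 257.5, 386.5), (330, 259.5, 383.5), (340, 261.5, 382.5), (350, 263.5, 380.5)]
w10 [(284, 30, 52), (285, 37, 59), (325, 63, 81), (326, 66, 99), (327, 81, 113), (328, 99, 125), (329, 113, 130), (355, 131, 78), (356, 119, 37), (357, 78, 22)]
[(295, 255.5, 388.5), (305, 253.5, 389.5), (315, 255.5, 387.5), (320, 257.5, 386.5), (330, 259.5, 384.5), (340, 260.5, 382.5), (350, 263.5, 380.5)]
```

```bash
cat >> h.py <<'E'
def fit3(f,r1,r2,w2,r3,w3,tcp):
    from scipy.optimize import least_squares
    c=np.load(f'pics/{f}.npz'); th=np.radians(-7); X=np.array([np.cos(th),np.sin(th),0]);Y=np.array([-np.sin(th),np.cos(th),0]);Z=np.array([0,0,1.]); H=np.array([.4955,-.0945,.06])
    pr=lambda q:cv2.projectPoints(np.array(q),c['r'],c['t'],c['K'],None)[0].reshape(-1,2)
    def geo(p):
        B=np.array(tcp)*[1,1,0]+p[0]*X+p[1]*Z; a=p[2]; zp=np.cos(a)*Z-np.sin(a)*X; xp=np.cos(a)*X+np.sin(a)*Z; return B,zp,xp
    def res(p):
        B,zp,xp=geo(p); C=B-.01*xp; q=pr([C,B,B+.027*Y,B-.027*Y])
        D=B-p[3]*zp; e=pr([D,D+.027*Y,D-.027*Y])
        return [q[0,1]-r1,q[1,1]-r2,abs(q[2,0]-q[3,0])-w2,e[0,1]-r3,abs(e[1,0]-e[2,0])-w3]
    r=least_squares(res,[0,.1,1,.02],x_scale=[.01,.01,.3,.01]); B,zp,xp=geo(r.x); mid=B-.005*xp-.032*zp
    print(f,'tilt',np.degrees(r.x[2]).round(1),'backtop rel tcp',(1000*r.x[0]).round(1),'z',B[2].round(4),'mid-H',((mid-H)*1000).round(1),'bottom-H',((B-.064*zp-.01*xp-H)*1000).round(1),'cost',r.fun.round(1))
E
python3 - <<'E'
from h import *
fit3('w9',288.5,325.5,128,350,117,[.482,-.0941,.0512])
fit3('w10',285.5,327.5,128,350,117,[.4824,-.0941,.0451])
g=cv2.imread('pics/w10.png').astype(int); m=(g[:,:,1]-g[:,:,2]>25)&(g[:,:,1]-g[:,:,0]>15); p=np.argwhere(m); print('green rows/cols',p.min(0),p.max(0),np.median(p,0))
c=np.load('pics/w10.npz'); print('win px',cv2.projectPoints(np.array([[.4955,-.0945,.06]]),c['r'],c['t'],c['K'],None)[0])
E
```

```text
w9 tilt 69.0 backtop rel tcp 1.7 z 0.084 mid-H [16.1 -3.2  7.9] bottom-H [43.9 -6.7 -8.3] cost [ 8.6 -7.   3.3 -1.2 -2.2]
w10 tilt 67.8 backtop rel tcp 1.3 z 0.0785 mid-H [15.7 -3.1  1.8] bottom-H [ 43.3  -6.5 -14.9] cost [11.1 -9.1  4.  -1.5 -2.6]
green rows/cols [190 372] [203 384] [196.5 378. ]
win px [[[322.7993623  312.09649476]]]
```

```bash
python3 - <<'E'
from h import *
fit3('w9',288.5,306.,135.5,350,117,[.482,-.0941,.0512])
fit3('w10',285.5,304.5,136.5,350,117,[.4824,-.0941,.0451])
print(edges('w10',range(284,312,3))); print(edges('w9',range(287,312,3)))
E
```

```text
w9 tilt 74.5 backtop rel tcp -4.9 z 0.0853 mid-H [10.9 -2.6 11.9] bottom-H [40.2 -6.2 -1.5] cost [-1.3  1.1 -0.5  0.2  0.4]
w10 tilt 73.8 backtop rel tcp -6.3 z 0.0799 mid-H [ 9.8 -2.4  6.2] bottom-H [38.9 -6.  -7.5] cost [-0.6  0.5 -0.2  0.1  0.2]
[(284, 322.5, 321.5), (287, 257.5, 385.5), (290, 256.5, 386.5), (293, 255.5, 387.5), (296, 255.5, 388.5), (299, 254.5, 388.5), (302, 253.5, 389.5), (305, 253.5, 389.5), (308, 254.5, 389.5), (311, 255.5, 388.5)]
[(287, 322.5, 321.5), (290, 257.5, 385.5), (293, 256.5, 387.5), (296, 255.5, 387.5), (299, 255.5, 388.5), (302, 254.5, 388.5), (305, 254.5, 389.5), (308, 253.5, 389.5), (311, 254.5, 389.5)]
```

The fit has the plate tilted 74°, copper down, with its middle about 10 mm beyond the head centre. I drag it back 10 mm over the head and check.

```bash

python3 -m crank '{"dp":[[-0.04,0.005,0],[-0.04,0.005,0],[-0.04,0.005,0],[-0.04,0.005,0],[-0.04,0.005,0],[-0.04,0.005,0],[-0.04,0.005,0],[-0.04,0.005,0],[0,0,0],[0,0,0]],"spin":[0,0,0,0,0,0,0,0,0,0]}'
python3 - <<'E'
from h import *
snap('wrist','w11')
print(edges('w11',range(275,352,3)))
g=cv2.GaussianBlur(cv2.imread(f'pics/w11.png',0),(3,3),0).astype(int); col=g[:,316:328].mean(1)
print([(r,int(col[r]),int(col[r+2])) for r in range(240,380) if abs(col[r+2]-col[r])>15])
E
```

```text
time_s: 13.8
tcp_pos: [0.4726, -0.0929, 0.0452]
eef_rot: [-0.001, 0.06, 0.998, 0.0]
force: [2.0, -0.4, 4.5]
gripper_width: 0.0535
gripper_force: 25.4
[(275, 322.5, 321.5), (278, 322.5, 321.5), (281, 322.5, 321.5), (284, 322.5, 321.5), (287, 257.5, 386.5), (290, 256.5, 386.5), (293, 255.5, 387.5), (296, 255.5, 388.5), (299, 254.5, 388.5), (302, 253.5, 389.5), (305, 254.5, 389.5), (308, 254.5, 389.5), (311, 255.5, 388.5), (314, 255.5, 387.5), (317, 256.5, 387.5), (320, 256.5, 386.5), (323, 257.5, 386.5), (326, 258.5, 385.5), (329, 258.5, 385.5), (332, 259.5, 384.5), (335, 259.5, 383.5), (338, 260.5, 382.5), (341, 261.5, 382.5), (344, 261.5, 381.5), (347, 262.5, 381.5), (350, 263.5, 380.5)]
[(240, 44, 29), (283, 24, 46), (284, 30, 56), (326, 63, 80), (327, 68, 86), (328, 80, 96), (329, 86, 112), (330, 96, 122), (355, 128, 77), (356, 117, 36), (357, 77, 20), (358, 36, 21)]
```

```bash

python3 -m crank '{"dp":[[0,0,-0.04],[0,0,-0.04],[0,0,-0.04],[0,0,-0.04],[0,0,0],[0,0,0],[0,0,0],[0,0,0],[0,0,0],[0,0,0]],"spin":[0,0,0,0,0,0,0,0,0,0]}'
python3 - <<'E'
from h import *
snap('wrist','w12')
print(edges('w12',range(275,352,6)))
E
python3 -m crank '{"dp":[[0,0,0],[0,0,0],[0,0,0],[0,0,0],[0,0,0],[0,0,0],[0,0,0],[0,0,0],[0,0,0],[0,0,0]],"spin":[0,0,0,0,0,0,0,0,0,0]}' 1
python3 - <<'E'
from h import *
print(green('side','s13'));snap('wrist','w13')
print(edges('w13',range(275,352,5)))
g=cv2.GaussianBlur(cv2.imread(f'pics/w13.png',0),(3,3),0).astype(int); col=g[:,316:328].mean(1)
print([(r,int(col[r]),int(col[r+2])) for r in range(240,380) if abs(col[r+2]-col[r])>15])
E
```

```text
time_s: 14.85
tcp_pos: [0.473, -0.093, 0.0403]
eef_rot: [-0.0, 0.06, 0.998, 0.0]
force: [-0.6, -0.8, 1.7]
gripper_width: 0.0535
gripper_force: 25.0
[(275, 322.5, 321.5), (281, 322.5, 321.5), (287, 257.5, 386.5), (293, 255.5, 388.5), (299, 253.5, 389.5), (305, 254.5, 389.5), (311, 255.5, 388.5), (317, 256.5, 387.5), (323, 257.5, 386.5), (329, 258.5, 385.5), (335, 259.5, 383.5), (341, 261.5, 381.5), (347, 262.5, 381.5)]
time_s: 15.9
tcp_pos: [0.4731, -0.093, 0.0404]
eef_rot: [-0.0, 0.06, 0.998, 0.0]
force: [0.5, -0.1, 0.2]
gripper_width: 0.0852
gripper_force: 0.0
9
[(275, 237.5, 406.5), (280, 237.5, 405.5), (285, 238.5, 405.5), (290, 238.5, 405.5), (295, 237.5, 405.5), (300, 235.5, 407.5), (305, 233.5, 409.5), (310, 231.5, 412.5), (315, 229.5, 414.5), (320, 227.5, 416.5), (325, 224.5, 418.5), (330, 222.5, 421.5), (335, 220.5, 422.5), (340, 224.5, 419.5), (345, 227.5, 416.5), (350, 231.5, 412.5)]
[(243, 42, 26), (273, 28, 49), (274, 35, 55), (320, 66, 104), (321, 77, 124), (322, 104, 131), (355, 138, 84), (356, 126, 41), (357, 84, 26), (358, 41, 26)]
```

```bash

python3 -m crank '{"dp":[[0,0,0.3],[0,0,0.4],[0,0,0.5],[0,0,0.6],[0,0,0.7],[0,0,0.7],[0,0,0.7],[0,0,0.7],[0,0,0.4],[0,0,0]],"spin":[0,0,0,0,0,0,0,0,0,0]}'
python3 - <<'E'
from h import *
snap('wrist','w14'); snap('side','s14')
c=np.load('pics/w14.npz'); P=lambda p:cv2.projectPoints(np.array(p,float).reshape(-1,3),c['r'],c['t'],c['K'],None)[0].reshape(-1,2).round(0)
H=np.array([.4955,-.0945,.07]);th=np.radians(-7); X=np.array([np.cos(th),np.sin(th),0]);Y=np.array([-np.sin(th),np.cos(th),0])
print(P([H+sx*.032*X+sy*.027*Y for sx,sy in((-1,1),(-1,-1),(1,-1),(1,1))]))
x,y=P(H)[0].astype(int); g=cv2.imread('pics/w14.png',0)
print(x,y,g[y-60:y+60:5,x].tolist(),g[y,x-70:x+70:5].tolist())
E
```

```text
time_s: 17.0
tcp_pos: [0.4743, -0.0932, 0.193]
eef_rot: [0.002, 0.06, 0.998, -0.0]
force: [0.3, 0.1, 0.1]
gripper_width: 0.0852
gripper_force: 0.0
[[352. 188.]
 [293. 188.]
 [295. 251.]
 [350. 251.]]
322 221 [50, 44, 47, 45, 33, 77, 129, 130, 128, 125, 123, 131, 129, 131, 128, 125, 125, 127, 85, 69, 111, 137, 136, 134] [124, 124, 128, 122, 124, 128, 81, 86, 84, 133, 137, 133, 133, 127, 129, 128, 123, 127, 119, 127, 74, 81, 80, 73, 53, 123, 127, 125]
```

```bash
python3 - <<'E'
from h import *
g=cv2.GaussianBlur(cv2.imread('pics/w14.png',0),(3,3),0)
m=((g>108)*255).astype(np.uint8); m=cv2.morphologyEx(m,cv2.MORPH_OPEN,np.ones((7,7)))
n,l,s,ce=cv2.connectedComponentsWithStats(m,connectivity=4); k=l[221,322]; print(s[k])
q=cv2.findContours((l==k).astype(np.uint8),0,2)[0][0]; r=cv2.minAreaRect(q); b=cv2.boxPoints(r); print(r)
w=np.array([atz('w14',*p,.07) for p in cv2.approxPolyDP(q,8,True).reshape(-1,2)]); print(w)
bb=np.array([atz('w14',*p,.07) for p in b]); print(bb, bb.mean(0)-[.4955,-.0945,.07],[np.linalg.norm(bb[i]-bb[i-1]).round(4) for i in range(4)])
# where does the window itself appear from same camera? calibration check by base LED etc skipped
E
```

```text
[ 294  187   57   62 3437]
((322.0, 217.5), (61.0, 56.0), 90.0)
[[ 0.4599 -0.1161  0.07  ]
 [ 0.5209 -0.1234  0.07  ]
 [ 0.5269 -0.0732  0.07  ]
 [ 0.466  -0.0658  0.07  ]]
[[ 0.4599 -0.1161  0.07  ]
 [ 0.466  -0.0658  0.07  ]
 [ 0.5271 -0.0713  0.07  ]
 [ 0.5206 -0.1253  0.07  ]] [-0.0021   -0.000125  0.      ] [np.float64(0.0614), np.float64(0.0507), np.float64(0.0613), np.float64(0.0544)]
```

```bash
python3 - <<'E'
from h import *
i=cv2.imread('pics/s14.png'); g=cv2.GaussianBlur(cv2.resize(i[200:300,350:470],None,fx=4,fy=4,interpolation=cv2.INTER_CUBIC),(5,5),0)
g=cv2.cvtColor(g,cv2.COLOR_BGR2GRAY)
c=np.load('pics/s14.npz'); p=cv2.projectPoints(np.array([[.4945,-.0945,.07]]),c['r'],c['t'],c['K'],None)[0].ravel(); x,y=((p-[350,200])*4).astype(int); print(x,y,g[y,x-160:x+160:10].tolist(),g[y-120:y+120:8,x].tolist())
for t in (110,120,130):
    m=((g>t)*255).astype(np.uint8); m=cv2.morphologyEx(m,cv2.MORPH_OPEN,np.ones((9,9)))
    n,l,s,ce=cv2.connectedComponentsWithStats(m,connectivity=4); k=l[y,x]
    if k==0: continue
    q=cv2.findContours((l==k).astype(np.uint8),0,2)[0][0]; a=cv2.approxPolyDP(q,12,True).reshape(-1,2)
    w=np.array([atz('s14',350+u/4,200+v/4,.07) for u,v in a]); print(t,s[k],w.tolist(),w.mean(0))
    u,v=ce[k]; print('centroid',atz('s14',350+u/4,200+v/4,.07))
E
```

```text
246 207 [174, 172, 173, 173, 174, 172, 172, 172, 162, 152, 147, 147, 149, 149, 149, 149, 149, 146, 147, 148, 150, 151, 152, 136, 136, 168, 175, 175, 176, 176, 174, 176] [170, 171, 172, 172, 174, 171, 173, 172, 144, 133, 150, 149, 150, 150, 148, 149, 148, 145, 147, 151, 151, 154, 149, 129, 81, 40, 37, 54, 56, 70]
110 [     0      0    480    400 130185] [[0.5214, 0.1007, 0.07], [0.3901, -0.0206, 0.07], [0.3764, -0.1022, 0.07], [0.3847, -0.1162, 0.07], [0.3627, -0.129, 0.07], [0.3924, -0.1553, 0.07], [0.394, -0.0739, 0.07], [0.4616, -0.0695, 0.07], [0.4605, -0.1207, 0.07], [0.5208, -0.1266, 0.07], [0.5207, -0.1626, 0.07], [0.554, -0.1663, 0.07], [0.5478, -0.175, 0.07], [0.407, -0.173, 0.07], [0.4764, -0.2419, 0.07], [0.7141, -0.092, 0.07], [0.688, -0.0659, 0.07], [0.649, -0.0873, 0.07], [0.5711, -0.0823, 0.07], [0.572, -0.0726, 0.07], [0.6167, -0.0482, 0.07], [0.6362, -0.0141, 0.07], [0.5944, 0.0099, 0.07], [0.5819, 0.0402, 0.07], [0.5451, 0.0165, 0.07], [0.5035, 0.0379, 0.07], [0.4944, 0.057, 0.07], [0.515, 0.0488, 0.07], [0.5476, 0.0745, 0.07]] [ 0.51722414 -0.06585172  0.07      ]
c
[... 1102 characters left out ...]
0.0755, 0.07], [0.4026, -0.0684, 0.07], [0.4628, -0.0679, 0.07], [0.4617, -0.1192, 0.07], [0.5151, -0.1257, 0.07], [0.5226, -0.1179, 0.07], [0.5221, -0.1605, 0.07], [0.555, -0.1645, 0.07], [0.5506, -0.175, 0.07], [0.4077, -0.1736, 0.07], [0.4764, -0.2419, 0.07], [0.7141, -0.092, 0.07], [0.6884, -0.0663, 0.07], [0.6515, -0.0876, 0.07], [0.5717, -0.0839, 0.07], [0.5724, -0.071, 0.07], [0.6172, -0.0465, 0.07], [0.6354, -0.0133, 0.07], [0.6129, 0.0093, 0.07], [0.5974, 0.0058, 0.07], [0.5794, 0.0367, 0.07], [0.5443, 0.0151, 0.07], [0.5019, 0.0373, 0.07], [0.4936, 0.0578, 0.07], [0.5142, 0.0496, 0.07], [0.5468, 0.0753, 0.07]] [ 0.51694688 -0.06513125  0.07      ]
centroid [ 0.5144 -0.085   0.07  ]
```

The plate lies flat with the window covered, but two cameras put it about 4 mm off centre (-3.7, -1.8). There is time for a gentle regrip and a small slide.

```bash

python3 -m crank '{"dp":[[0.31,-0.05,-0.4],[0.31,-0.05,-0.6],[0,0,-0.6],[0,0,-0.6],[0,0,-0.6],[0,0,-0.6],[0,0,-0.5],[0,0,-0.4],[0,0,-0.23],[0,0,0]],"spin":[0,0,0,0,0,0,0,0,0,0]}' 1
python3 -m crank '{"dp":[[0,0,0],[0,0,0],[0,0,0],[0,0,0],[0,0,0],[0,0,0],[0,0,0],[0,0,0],[0,0,0],[0,0,0]],"spin":[0,0,0,0,0,0,0,0,0,0]}' 0 20
python3 -m crank '{"dp":[[0,0,0],[0.04,0.02,0],[0.04,0.02,0],[0.04,0.02,0],[0,0,0],[0,0,0],[0,0,0],[0,0,0],[0,0,0],[0,0,0]],"spin":[0,0,0,0,0,0,0,0,0,0]}'
```

```text
time_s: 18.1
tcp_pos: [0.4909, -0.0958, 0.0535]
eef_rot: [-0.001, 0.06, 0.998, 0.0]
force: [-0.3, -0.5, 0.6]
gripper_width: 0.0855
gripper_force: 0.0
time_s: 19.1
tcp_pos: [0.4922, -0.096, 0.0552]
eef_rot: [0.001, 0.06, 0.998, -0.0]
force: [-0.2, 0.0, 6.2]
gripper_width: 0.0535
gripper_force: 22.9
time_s: 20.1
tcp_pos: [0.4938, -0.0952, 0.0552]
eef_rot: [-0.001, 0.061, 0.998, -0.001]
force: [-4.2, -0.9, 9.3]
gripper_width: 0.054
gripper_force: 23.2
```

```bash

python3 -m crank '{"dp":[[0.03,0.01,0],[0.03,0.01,0],[0.02,0,0],[0,0,0],[0,0,0],[0,0,0],[0,0,0],[0,0,0],[0,0,0],[0,0,0]],"spin":[0,0,0,0,0,0,0,0,0,0]}'
python3 -m crank '{"dp":[[0,0,0],[0,0,0],[0,0,0],[0,0,0],[0,0,0],[0,0,0],[0,0,0],[0,0,0],[0,0,0],[0,0,0]],"spin":[0,0,0,0,0,0,0,0,0,0]}' 1
python3 -m crank '{"dp":[[0,0,0.3],[0,0,0.4],[0,0,0.5],[0,0,0.6],[0,0,0.7],[0,0,0.7],[0,0,0.7],[0,0,0.6],[0,0,0],[0,0,0]],"spin":[0,0,0,0,0,0,0,0,0,0]}'
python3 - <<'E'
from h import *
print('green side',green('side','s20')); snap('wrist','w20')
g=cv2.GaussianBlur(cv2.imread('pics/w20.png',0),(3,3),0)
m=((g>108)*255).astype(np.uint8); m=cv2.morphologyEx(m,cv2.MORPH_OPEN,np.ones((7,7)))
n,l,s,ce=cv2.connectedComponentsWithStats(m,connectivity=4)
c=np.load('pics/w20.npz'); x,y=cv2.projectPoints(np.array([[.495,-.0945,.07]]),c['r'],c['t'],c['K'],None)[0].ravel().astype(int)
k=l[y,x]; print(x,y,s[k],atz('w20',*ce[k],.07),'want wrist-frame [.4977,-.093]')
q=cv2.findContours((l==k).astype(np.uint8),0,2)[0][0]
print(np.array([atz('w20',*p,.07) for p in cv2.approxPolyDP(q,8,True).reshape(-1,2)]))
E
```

```text
time_s: 21.1
tcp_pos: [0.4957, -0.0945, 0.0552]
eef_rot: [-0.002, 0.061, 0.998, -0.0]
force: [-5.2, -1.2, 10.0]
gripper_width: 0.0535
gripper_force: 23.3
time_s: 22.1
tcp_pos: [0.4977, -0.0935, 0.0545]
eef_rot: [0.0, 0.06, 0.998, 0.0]
force: [0.3, -1.1, 0.3]
gripper_width: 0.085
gripper_force: 0.0
time_s: 23.1
tcp_pos: [0.4977, -0.0936, 0.1902]
eef_rot: [0.001, 0.06, 0.998, -0.0]
force: [-1.0, 1.2, -1.1]
gripper_width: 0.0854
gripper_force: 0.0
green side 4
319 198 [ 291  167   59   66 3588] [ 0.4971 -0.0935  0.07  ] want wrist-frame [.4977,-.093]
[[ 0.4701 -0.0656  0.07  ]
 [ 0.4676 -0.1165  0.07  ]
 [ 0.5245 -0.1233  0.07  ]
 [ 0.5297 -0.0719  0.07  ]]
```

The plate is now within about 1 mm of the window centre, flat and let go, and the arm is clear. I'm handing in.

```bash
python3 -c "
from plant import sign_off
print(sign_off())"
```

```text
the job is handed in; nothing more can be done
None
```

The copper plate lies flat, copper face down, within about 1 mm of the window centre and released; the blue plate was left untouched in the rack, and I handed in at about 23 s.

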